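# Open the ratchet clamp for the next sample

## Robot

A 7-joint arm with a two-finger parallel gripper is mounted at the origin on the work surface. World frame = base frame: x ahead of the robot, y to its left, z up, the work surface at z = 0. Lengths are in m, angles in rad, forces in N, time in s.
With the tool pointing down it reaches from about 0.4 to 0.875 m from the base axis. Payload 19.3 kg.
Tool frame: the origin (TCP) lies midway between the tips of the shut fingers; the grasp point (between the pads) lies 19 mm behind it; x points along the fingers, y is the direction in which the jaws open and shut, and the axes are right-handed (so a half turn about x gives the same grasp; the last joint's range is limited). The gripper opens to 85 mm and grips with 20 to 120 N. Pads are 22 mm wide; open, the fingers measure 114 mm over their backs; the gripper's body (76 mm by 85 mm) begins 54 mm behind the grasp point. The pads swing forward as they close: fully open they stand 13 mm farther back than shut.
Start: joints at [-1.355, 0.521, -0.036, 1.599, 0.021, 1.021, -0.113], TCP at [0.176, 0.6, 0.231] pointing down, gripper open.
Joint ranges: [-2.91, 2.91], [-0.3, 2.13], [-1.5, 1.42], [0.17, 2.43], [-1.26, 4.41], [0.16, 1.93], [-2.52, 2.52]. Speed limits (rad/s): [1.89, 1.89, 2.39, 2.39, 3.01, 3.01, 3.01].

## Interface

Orientations are given as [roll, pitch, yaw] about the fixed x, y, z axes, in that order (R = Rz(yaw) Ry(pitch) Rx(roll)).
In Python, from workcell import bot gives the robot as it stands. The module is installed in compiled form; this text tells all that it offers.
- The arm moves only by the tool servo_tool, never from a script. Its argument "targets" is a list of rows, each an object of numbers: "x", "y", "z": the shift along the tool's x, y, z as a fraction of full scale; "wx", "wy", "wz": the turn, a rotation vector about the tool's x, y, z as a fraction of full scale. A call has 1 to 12 rows; each row is the pose to reach, as a shift and turn from the pose measured when the call began, along the tool's axes at that moment, turning the shorter way round; what a row does not reach only later rows make up. Full scale, the value 1, is 40 cm for a shift and 360 degrees for a turn. A row lasts 1/8 s, in which the tool goes at most 62.5 mm and 10.7 degrees, less where a joint would pass 70% of its speed; a pose out of reach is approached as far as the arm can. A call with a number of a shift or a turn outside -1 to 1 is refused whole. A call with a gripper value outside its range is refused whole. "grip" is the gripper command: -1 is shut, 1 is fully open, values between are in proportion, set as the call begins (left out, the last holds). The fingers move at their own pace and stop on an object; "squeeze" is the grip in N (left out, the last holds). Time passes only in rows, so rows that repeat a pose let the fingers close. It gives the time, the measured TCP pose, the force and the opening at its end, in the units of the state.
- bot.observe(): the state, without advancing time (a new reading comes with each control period).
- bot.grab_frame(name): name is "scene" or "side" or "wrist"; returns (picture, depth): 384x512x3 uint8, red, green, blue; 384x512 float32, m along the optical axis (not along the pixel's ray), 0 where there is no reading.
- bot.get_calibration(name): a dict with "intrinsics" (3x3 intrinsics, pixels), "k1" (the pictures are not rectified: a ray, as slopes to the right and down, at radius r is drawn at 1 + k1 r^2 times it, then the intrinsics apply), "R" (3x3) and "t" (3): a world point X has camera coordinates R X + t. Camera axes: x right, y down, z forward; pixel columns grow to the right and rows downward; lengths in m; the calibration is good to about 2 mm. A picture is of the moment at which its call begins: read the wrist's pose just before it. get_calibration takes no time and is no camera call; for the wrist camera it gives the pose at the moment of the call.
- bot.job_done(): hands the job in, once; it reports no verdict.
Trained networks look in the newest picture that a camera, given by its name, has taken for a name from the list of things; names that differ only in an ending like _2 or _b are one class to them, and where a whole thing is asked for, a point or a joint stands for the part that bears it (a point fixed in the world has none). Each returns a list of dicts, best first, with "confidence" (0 to 1); they miss things now and then, are a little off and sometimes report something else, mostly with a low value. They report only what shows in the picture. A call takes as long as a camera call.
- bot.trace(camera, target): "mask" (384x512 bool, what is visible of it) and "pixel" ([column, row] in pixels, amid what is visible of it).
The state is a dict: "clock": time; "qpos": joint angles; "qd": joint speeds; "joint_efforts": joint torques, N m; "position": TCP position; "tool_rot": TCP orientation; "force": force on the tool from outside, world axes, zero at the start; "moment": the same for the moment, N m; "grip_width": finger opening in m.
Only numpy, scipy, OpenCV 4.12 (cv2) and the standard library are available. Lean on these libraries where they do the work, as an engineer would, in place of code of your own. Each camera call takes 0.05 s, during which the arm holds its last target. There are 200 camera calls.

## Task

The ratchet bar clamp on the bench has to be opened fully for the next sample. With the fingertips, press the black release button on its sliding jaw and, keeping it down, push the jaw back along the bar, all the way to the end stop; then let go so that the button springs up again. Do not force or ram the clamp, and leave the mug, the jar and the sample block where they stand.

Things in the scene. Friction and masses are not known exactly. Their poses are not given: they have to be found in the camera images.
- clamp: Bar clamp bolted to the bench, any yaw: base plate 310x90x6 mm; steel bar (22 mm wide, top 38 mm above bench) along its x; fixed jaw (64 wide, 72 mm tall) at -x end; low end stop (64 wide, 50 mm tall) at +x end. Origin on the bench under the bar, 150 mm in +x from the fixed jaw's outer face; z up. The sliding jaw opens along +x. Keep finger force on it under 60 N.
- jaw (a joint): Sliding jaw along the bar, m, growing as it is pushed back (clamp's +x): 0 = nearest the fixed jaw, 0.130 = fully back at the end stop. An aluminium carriage 80 mm long, 56 mm wide; drags with about 5 N friction, stays where left. With the button up the ratchet stops it from going back, after up to 10 mm of play (teeth 10 mm apart).
- release (a joint): Travel of the black release button, m: 0 = up, 0.008 = fully down (hard stop). Spring button: 3 N to start, 7 N fully down; comes up when let go. The ratchet is free while the button is down by more than 4.5 mm. At rest it reads 0 to 0.0045, depending on how the ratchet sits on a tooth.
- release_top (a point): Centre of the flat top of the black release button, 48 mm (along the bar) x 36 mm, on the sliding jaw; moves down with it; 66 mm above the bench when fully up. Towards clamp's -x the jaw's front plate rises to the same 66 mm, inner face 28 mm from the button's centre; towards +x stands the push plate.
- push_face (a point): Point on the upright push plate at the rear of the sliding jaw, on its face that looks to the fixed jaw (clamp's -x), 28 mm in +x from the button's centre, mid-width, 85 mm above the bench. Plate 56 mm wide, 12 mm thick, top 100 mm above the bench. A finger pressing the button pushes the jaw back against this face.
- mug: Steel mug, 72 mm diameter, 75 mm tall, handle at its +y; loose, beside the clamp, to be left alone. Origin at the centre of its underside.
- jar: Clear jar with white cap, 60 mm diameter, 85 mm tall; loose, to be left alone. Origin at the centre of its underside.
- sample: White plastic sample block 75 x 50 x 28 mm; loose, to be left alone. Origin at the centre of its underside.

How it is judged:
By the outcome, as a careful person would: the job done as asked, in the order asked, and still so for the second after the job is handed in, with the robot touching nothing.
It also fails if it takes over 34 s, if anything falls off the work surface, if the arm or the gripper's body presses on something with over 40 N, if the wrist force passes 120 N, or if a joint passes its speed limit or range.

## Working session

There is one attempt and no reset: what is moved stays moved. The work goes in short steps, Python scripts to look and compute and a tool call to move; the robot and the scene stay as the last step left them, time stands still between calls to the robot, and variables do not carry over. Pictures are saved under pics/ and viewed, on a budget of 10 in all, crops included, one or two more only if the job needs it, and the job is handed in when it is done.

Besides the shell and the picture viewer there is one more tool, called after "Request:" by a JSON object that holds its "name" and its "arguments", one argument or row to a line. servo_tool: Moves the arm, as the interface text tells. Shift numbers are shares of 40 cm and turn numbers shares of 360 degrees, none past 1 either way. Its arguments: {"type":"object","properties":{"targets":{"type":"array"},"grip":{"type":"number"},"squeeze":{"type":"number"}},"required":["targets"]}

```bash
mkdir -p pics; cat > h.py <<'E'
import numpy as np, cv2
from workcell import bot
from scipy.spatial.transform import Rotation as Ro
def cloud(name, mask, depth, cal):
    v,u=np.nonzero(mask&(depth>0)); K=np.array(cal["intrinsics"],float)
    p=cv2.undistortPoints(np.c_[u,v].astype(float)[:,None],K,np.array([cal["k1"],0,0,0.]))[:,0]
    z=depth[v,u]; c=np.c_[p*z[:,None],z]
    return (c-np.array(cal["t"]))@np.array(cal["R"])
E
python3 - <<'E'
from h import *
s=bot.observe();print({k:np.round(v,3).tolist() for k,v in s.items()})
ims=[]
for n in("scene","side"):
    im,d=bot.grab_frame(n);c=bot.get_calibration(n);np.savez(n,im=im,d=d)
    im=im.copy()
    for t in("clamp","jaw","release","release_top","push_face","mug","jar","sample"):
        for r in bot.trace(n,t)[:1]:
            P=cloud(n,r["mask"],d,c)
            print(n,t,round(r["confidence"],2),np.round(r["pixel"]),np.round(np.median(P,0),3) if len(P) else None,np.round(np.percentile(P,[2,98],axis=0),3).tolist() if len(P) else None,len(P))
            cv2.circle(im,tuple(int(a) for a in r["pixel"]),3,(255,0,0),-1);cv2.putText(im,t[:9],tuple(int(a) for a in r["pixel"]),0,.35,(255,0,255))
    cv2.imwrite(f"pics/{n}1.png",im[:,:,::-1])
E
```

```text
{'clock': 0.0, 'qpos': [-1.355, 0.522, -0.036, 1.6, 0.021, 1.021, -0.113], 'qd': [0.0, 0.001, -0.0, -0.0, -0.001, 0.001, 0.001], 'joint_efforts': [-0.001, -92.71, 1.979, -36.993, 0.018, 0.008, -0.0], 'position': [0.176, 0.599, 0.231], 'tool_rot': [-1.505, 1.57, -1.791], 'force': [-0.026, -0.073, 0.618], 'moment': [-0.011, 0.039, 0.002], 'grip_width': 0.085}
scene clamp 0.85 [270. 228.] [0.623 0.036 0.038] [[0.541, -0.075, 0.005], [0.685, 0.196, 0.099]] 5044
scene jaw 0.62 [279. 206.] [0.604 0.072 0.066] [[0.562, 0.021, 0.013], [0.636, 0.11, 0.102]] 1587
scene release 0.87 [274. 206.] [0.601 0.067 0.067] [[0.579, 0.045, 0.056], [0.619, 0.091, 0.07]] 279
scene release_top 0.54 [271. 202.] [0.599 0.067 0.067] [[0.578, 0.044, 0.062], [0.619, 0.089, 0.07]] 264
scene push_face 0.63 [277. 205.] [0.604 0.073 0.066] [[0.56, 0.021, 0.015], [0.636, 0.113, 0.102]] 1596
scene mug 0.94 [231. 171.] [0.445 0.074 0.052] [[0.386, 0.029, 0.005], [0.465, 0.114, 0.077]] 1148
scene jar 0.96 [358. 205.] [0.704 0.205 0.059] [[0.672, 0.192, 0.009], [0.721, 0.241, 0.088]] 1174
side clamp 0.77 [268. 220.] [0.597 0.036 0.035] [[0.514, -0.074, 0.004], [0.676, 0.184, 0.097]] 4369
side jaw 0.77 [264. 200.] [0.586 0.064 0.064] [[0.556, 0.022, 0.019], [0.631, 0.104, 0.1]] 1249
side release 0.61 [267. 201.] [0.594 0.065 0.066] [[0.573, 0.043, 0.058], [0.616, 0.088, 0.068]] 261
side release_top 0.62 [268. 219.] [0.598 0.036 0.034] [[0.513, -0.076, 0.003], [0.678, 0.184, 0.097]] 4532
side push_face 0.87 [268. 203.] [0.587 0.066 0.063] [[0.556, 0.022, 0.006], [0.633, 0.109, 0.101]] 1352
side mug 0.73 [195. 211.] [0.422 0.059 0.046] [[0.386, 0.029, 0.001], [0.462, 0.116, 0.076]] 1366
side jar 0.97 [291. 164.] [0.685 0.203 0.058] [[0.662, 0.192, 0.004], [0.715, 0.241, 0.087]] 750
side sample 0.63 [338. 209.] [0.754 0.045 0.027] [[0.719, 0.011, 0.001], [0.793, 0.089, 0.03]] 764
```

```bash
python3 - <<'E'
from h import *
a=cv2.imread("pics/scene1.png")[100:340,120:440];cv2.imwrite("pics/s1c.png",cv2.resize(a,None,fx=2.5,fy=2.5,interpolation=2))
# bar direction from clamp mask, top-band points; push plate top z>0.09; etc
for n in("scene","side"):
    z=np.load(n+".npz");c=bot.get_calibration(n)
    P=cloud(n,np.ones(z["d"].shape,bool),z["d"],c)
    P=P[(P[:,0]>.5)&(P[:,0]<.7)&(P[:,1]>-.1)&(P[:,1]<.18)]
    for lo,hi in((.032,.043),(.045,.055),(.062,.070),(.069,.078),(.09,.104)):
        Q=P[(P[:,2]>lo)&(P[:,2]<hi)]
        m=Q.mean(0);w,V=np.linalg.eigh(np.cov(Q[:,:2].T));
        print(n,lo,len(Q),np.round(m,3),"dir",np.round(np.degrees(np.arctan2(V[1,1],V[0,1])),1),"sd",np.round(np.sqrt(w),4))
E
```

```text
scene 0.032 540 [0.625 0.019 0.038] dir 111.6 sd [0.0144 0.0752]
scene 0.045 386 [0.608 0.05  0.05 ] dir 117.0 sd [0.0188 0.1035]
scene 0.062 651 [0.612 0.039 0.067] dir 115.1 sd [0.015  0.0549]
scene 0.069 399 [ 0.635 -0.014  0.073] dir 113.6 sd [0.0175 0.0713]
scene 0.09 192 [0.585 0.098 0.098] dir -155.4 sd [0.0033 0.0165]
side 0.032 584 [0.6   0.041 0.038] dir 115.7 sd [0.0136 0.0864]
side 0.045 302 [0.585 0.06  0.05 ] dir 116.5 sd [0.0167 0.0995]
side 0.062 535 [0.606 0.04  0.066] dir 113.7 sd [0.0146 0.0518]
side 0.069 282 [ 0.634 -0.023  0.072] dir 114.5 sd [0.0181 0.0688]
side 0.09 140 [0.58  0.097 0.098] dir -155.9 sd [0.0034 0.0162]
```

View pics/s1c.png

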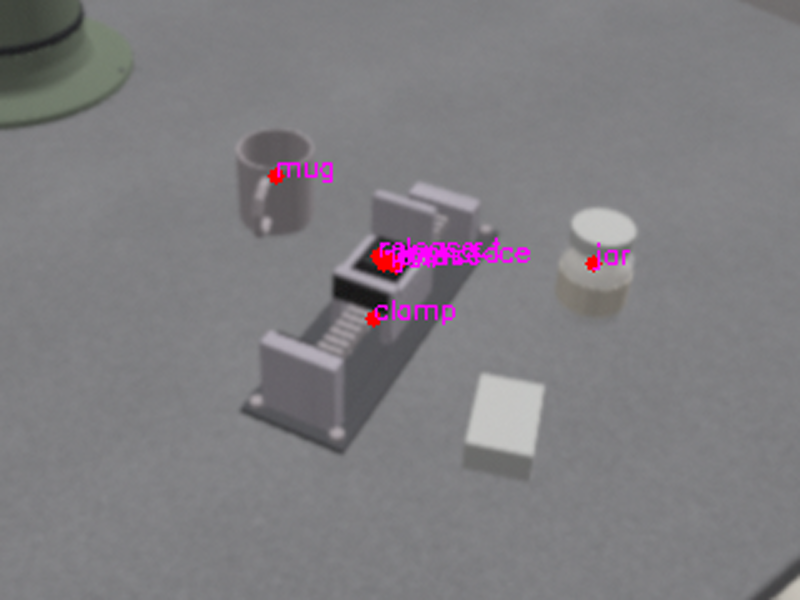

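The view shows the fixed jaw near (300,380), the sliding jaw with the black button at (385,255), and the end stop beyond it at (445,210). The clamp's +x therefore has a yaw of about 114.5°. The mug, the jar and the block are well clear.

```bash
cat >> h.py <<'E'
B=np.array([.598,.066]); YAW=np.radians(114.6); D=np.array([np.cos(YAW),np.sin(YAW)])
def goto(p,yawy=None):
    s=bot.observe();R=Ro.from_euler("xyz",s["tool_rot"]);p=np.asarray(p,float)
    d=R.inv().apply(p-s["position"])
    if yawy is None: w=np.zeros(3)
    else:
        best=None
        for k in(0,np.pi):
            y=np.array([np.cos(yawy+k),np.sin(yawy+k),0]);x=np.array([0,0,-1.])
            w=(R.inv()*Ro.from_matrix(np.c_[x,y,np.cross(x,y)])).as_rotvec()
            if best is None or np.linalg.norm(w)<np.linalg.norm(best): best=w
        w=best
    print("R",np.round(R.as_matrix(),3).tolist(),"xyz",np.round(d/.4,4),"w",np.round(w/2/np.pi,4))
E
python3 - <<'E'
from h import *
p=np.r_[B+.010*D,.13]
print(p);goto(p,YAW);goto(p,YAW+np.pi/2)
z=np.load("scene.npz")
# extents along the clamp axis, by height band
for n in("scene","side"):
    z=np.load(n+".npz");P=cloud(n,np.ones(z["d"].shape,bool),z["d"],bot.get_calibration(n))
    q=P[:,:2]-B; a=q@D; b=q@np.array([-D[1],D[0]]); k=(abs(b)<.02)
    for lo,hi,r in((.064,.075,(-.2,-.06)),(.08,.104,(0,.08)),(.046,.053,(.05,.2)),(.058,.069,(-.023,.023))):
        Q=k&(P[:,2]>lo)&(P[:,2]<hi)&(a>r[0])&(a<r[1]);print(n,lo,Q.sum(),np.round(np.percentile(a[Q],[3,50,97]),3),"z",np.round(np.median(P[Q,2]),4),"b",np.round(b[Q].mean(),4))
E
```

```text
[0.59383719 0.07509236 0.13      ]
R [[0.0, 0.282, 0.959], [-0.0, 0.959, -0.282], [-1.0, -0.0, 0.0]] xyz [ 0.2533 -0.9637  1.3714] w [-0.1138  0.      0.    ]
R [[0.0, 0.282, 0.959], [-0.0, 0.959, -0.282], [-1.0, -0.0, 0.0]] xyz [ 0.2533 -0.9637  1.3714] w [0.1362 0.     0.    ]
scene 0.064 200 [-0.142 -0.137 -0.122] z 0.0729 b -0.0001
scene 0.08 209 [0.03  0.032 0.041] z 0.0947 b -0.0003
scene 0.046 114 [0.115 0.122 0.136] z 0.0513 b -0.0
scene 0.058 246 [-0.02  -0.003  0.021] z 0.0672 b -0.0012
side 0.064 164 [-0.141 -0.134 -0.121] z 0.0717 b 0.0001
side 0.08 145 [0.031 0.033 0.043] z 0.0961 b 0.0004
side 0.046 106 [0.115 0.124 0.137] z 0.05 b 0.0003
side 0.058 253 [-0.02  -0.001  0.021] z 0.0659 b 0.0039
```

Request:
{"name": "servo_tool", "arguments": {
  "targets": [
    {"y":-0.35,"z":0.5,"wx":0.07},
    {"y":-0.35,"z":0.5,"wx":0.07},
    {"y":-0.35,"z":0.5,"wx":0.07},
    {"y":-0.7,"z":1,"wx":0.136},
    {"y":-0.7,"z":1,"wx":0.136},
    {"y":-0.7,"z":1,"wx":0.136},
    {"y":-0.7,"z":1,"wx":0.136},
    {"y":-0.7,"z":1,"wx":0.136},
    {"y":-0.7,"z":1,"wx":0.136},
    {"y":-0.7,"z":1,"wx":0.136}
  ],
  "grip": -1
}}

```text
$.targets[0]: bad value
```

```bash
python3 - <<'E'
from h import *
goto(np.r_[B+.015*D,.12],YAW+np.pi/2)
E
```

```text
R [[0.0, 0.282, 0.959], [-0.0, 0.959, -0.282], [-1.0, -0.0, 0.0]] xyz [ 0.2783 -0.9543  1.3632] w [0.1362 0.     0.    ]
```

Request:
{"name": "servo_tool", "arguments": {
  "targets": [
    {"x":0,"y":-0.35,"z":0.5,"wx":0.07,"wy":0,"wz":0},
    {"x":0,"y":-0.35,"z":0.5,"wx":0.07,"wy":0,"wz":0},
    {"x":0,"y":-0.35,"z":0.5,"wx":0.07,"wy":0,"wz":0},
    {"x":0,"y":-0.7,"z":1,"wx":0.136,"wy":0,"wz":0},
    {"x":0,"y":-0.7,"z":1,"wx":0.136,"wy":0,"wz":0},
    {"x":0,"y":-0.7,"z":1,"wx":0.136,"wy":0,"wz":0},
    {"x":0,"y":-0.7,"z":1,"wx":0.136,"wy":0,"wz":0},
    {"x":0,"y":-0.7,"z":1,"wx":0.136,"wy":0,"wz":0},
    {"x":0,"y":-0.7,"z":1,"wx":0.136,"wy":0,"wz":0},
    {"x":0,"y":-0.7,"z":1,"wx":0.136,"wy":0,"wz":0}
  ],
  "grip": -1
}}

```text
clock: 2.15
position: [0.4808, 0.2186, 0.2313]
tool_rot: [-2.903, 1.57, 2.24]
force: [0.2, 1.1, 0.1]
grip_width: -0.0004
```

```bash
python3 - <<'E'
from h import *
goto(np.r_[B+.015*D,.12],YAW+np.pi/2)
E
```

```text
R [[-0.0, 0.909, 0.417], [0.0, 0.417, -0.909], [-1.0, -0.0, -0.0]] xyz [0.278  0.1071 0.4315] w [ 0.0002 -0.0001  0.    ]
```

Request:
{"name": "servo_tool", "arguments": {
  "targets": [
    {"x":0,"y":0.107,"z":0.4315,"wx":0,"wy":0,"wz":0},
    {"x":0,"y":0.107,"z":0.4315,"wx":0,"wy":0,"wz":0},
    {"x":0,"y":0.107,"z":0.4315,"wx":0,"wy":0,"wz":0},
    {"x":0.2,"y":0.107,"z":0.4315,"wx":0,"wy":0,"wz":0},
    {"x":0.278,"y":0.107,"z":0.4315,"wx":0,"wy":0,"wz":0},
    {"x":0.278,"y":0.107,"z":0.4315,"wx":0,"wy":0,"wz":0},
    {"x":0.278,"y":0.107,"z":0.4315,"wx":0,"wy":0,"wz":0}
  ]
}}

```text
clock: 3.02
position: [0.5924, 0.0804, 0.1218]
tool_rot: [1.611, 1.569, 0.472]
force: [-0.2, -0.1, 0.5]
grip_width: 0.0002
```

```bash
python3 - <<'E'
from h import *
s=bot.observe();print(s["clock"],s["position"],s["force"])
goto(np.r_[B+.015*D,.068],YAW+np.pi/2)
ims=[]
for n in("scene","side"):
    im,d=bot.grab_frame(n);r=bot.trace(n,"release")
    print(n,[(round(q["confidence"],2),q["pixel"]) for q in r[:1]])
    ims.append(cv2.resize(im[140:270,200:340],None,fx=2.8,fy=2.8,interpolation=2))
cv2.imwrite("pics/over.png",np.hstack(ims)[:,:,::-1])
E
```

```text
3.025 [0.59244456 0.0804478  0.12182337] [-0.19736756 -0.11957176  0.52841701]
R [[0.001, 0.908, 0.418], [0.001, 0.418, -0.908], [-1.0, 0.002, -0.0]] xyz [ 0.1346 -0.0026  0.0011] w [ 0.0003 -0.     -0.0003]
scene [(0.67, [273.7, 207.5])]
side [(0.62, [269.3, 199.1])]
```

View pics/over.png

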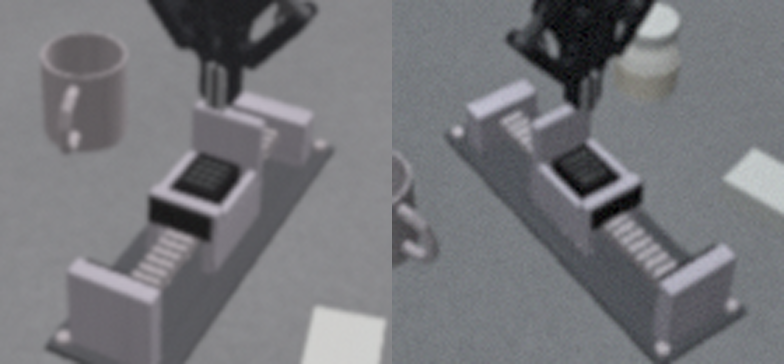

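Both views show the shut fingers above the button and in front of the push plate. I'll check their exact position with depth before going down.

```bash
python3 - <<'E'
from h import *
s=bot.observe();print(((s["position"][:2]-B)@D))
for n in("scene","side"):
    im,d=bot.grab_frame(n);P=cloud(n,np.ones(d.shape,bool),d,bot.get_calibration(n))
    q=P[:,:2]-B;a=q@D;b=q@np.array([-D[1],D[0]])
    k=(abs(a)<.06)&(abs(b)<.04)&(P[:,2]>.112)&(P[:,2]<.145)
    print(n,k.sum(),"a",np.round(np.percentile(a[k],[3,50,97]),4),"b",np.round(np.percentile(b[k],[3,50,97]),4),"zmin",P[k,2].min() if k.any() else 0)
    k=(abs(b)<.02)&(P[:,2]>.08)&(P[:,2]<.097)&(a>0)&(a<.06);print("face",np.round(np.percentile(a[k],[3,30,50]),4))
E
```

```text
0.015038212466041501
scene 109 a [0.0032 0.0076 0.0202] b [-0.0152 -0.0052  0.0117] zmin 0.1247965693137482
face [0.0299 0.0311 0.0319]
side 80 a [0.0034 0.0079 0.021 ] b [-0.014   0.0051  0.0131] zmin 0.12191261343822811
face [0.0311 0.032  0.0325]
```

Request:
{"name": "servo_tool", "arguments": {
  "targets": [
    {"x":0.06,"y":-0.0025,"z":0.001,"wx":0,"wy":0,"wz":0},
    {"x":0.11,"y":-0.0025,"z":0.001,"wx":0,"wy":0,"wz":0},
    {"x":0.13,"y":-0.0025,"z":0.001,"wx":0,"wy":0,"wz":0},
    {"x":0.13,"y":-0.0025,"z":0.001,"wx":0,"wy":0,"wz":0}
  ]
}}

```text
clock: 3.82
position: [0.5915, 0.0791, 0.0692]
tool_rot: [1.709, 1.57, 0.569]
force: [0.2, -0.5, 0.5]
grip_width: 0.0002
```

Request:
{"name": "servo_tool", "arguments": {
  "targets": [
    {"x":0.006,"y":0,"z":0,"wx":0,"wy":0,"wz":0},
    {"x":0.012,"y":0,"z":0,"wx":0,"wy":0,"wz":0},
    {"x":0.0175,"y":0,"z":0,"wx":0,"wy":0,"wz":0},
    {"x":0.0175,"y":0,"z":0,"wx":0,"wy":0,"wz":0}
  ]
}}

```text
clock: 4.32
position: [0.5919, 0.0791, 0.0624]
tool_rot: [1.528, 1.569, 0.387]
force: [1.5, -0.2, 5.2]
grip_width: 0.0001
```

Request:
{"name": "servo_tool", "arguments": {
  "targets": [
    {"x":0.004,"y":0,"z":0,"wx":0,"wy":0,"wz":0},
    {"x":0.0085,"y":0,"z":0,"wx":0,"wy":0,"wz":0},
    {"x":0.0085,"y":0,"z":0,"wx":0,"wy":0,"wz":0}
  ]
}}

```text
clock: 4.7
position: [0.592, 0.0791, 0.059]
tool_rot: [1.551, 1.569, 0.411]
force: [-0.8, 0.6, 6.4]
grip_width: 0.0001
```

Request:
{"name": "servo_tool", "arguments": {
  "targets": [
    {"x":0,"y":0,"z":-0.006,"wx":0,"wy":0,"wz":0},
    {"x":0,"y":0,"z":-0.012,"wx":0,"wy":0,"wz":0},
    {"x":0,"y":0,"z":-0.02,"wx":0,"wy":0,"wz":0},
    {"x":0,"y":0,"z":-0.028,"wx":0,"wy":0,"wz":0},
    {"x":0,"y":0,"z":-0.036,"wx":0,"wy":0,"wz":0},
    {"x":0,"y":0,"z":-0.044,"wx":0,"wy":0,"wz":0},
    {"x":0,"y":0,"z":-0.052,"wx":0,"wy":0,"wz":0}
  ]
}}

```text
clock: 5.58
position: [0.5838, 0.0972, 0.0593]
tool_rot: [1.172, 1.568, 0.031]
force: [3.3, -4.7, 5.9]
grip_width: 0.0001
```

```bash
python3 - <<'E'
from h import *
s=bot.observe();print((s["position"][:2]-B)@D,"f along",np.dot(s["force"][:2],D),s["force"])
n="scene";im,d=bot.grab_frame(n);P=cloud(n,np.ones(d.shape,bool),d,bot.get_calibration(n));q=P[:,:2]-B;a=q@D;b=q@np.array([-D[1],D[0]])
k=(abs(b)<.027)&(P[:,2]>.08)&(P[:,2]<.097)&(a>0.02)&(a<.12);print("face",np.round(np.percentile(a[k],[3,30,50]),4))
goto(np.r_[B+.07*D,.059],YAW+np.pi/2)
E
```

```text
0.0342696832357631 f along -5.6032841232630535 [ 3.25220443 -4.6736528   5.90730587]
face [0.0222 0.0251 0.0278]
R [[0.003, 0.909, 0.417], [0.0, 0.417, -0.909], [-1.0, 0.003, 0.001]] xyz [ 0.0005 -0.0002 -0.088 ] w [ 0.0001  0.0001 -0.0004]
```

Request:
{"name": "servo_tool", "arguments": {
  "targets": [
    {"x":0.001,"y":0,"z":-0.01,"wx":0,"wy":0,"wz":0},
    {"x":0.001,"y":0,"z":-0.02,"wx":0,"wy":0,"wz":0},
    {"x":0.001,"y":0,"z":-0.03,"wx":0,"wy":0,"wz":0},
    {"x":0.001,"y":0,"z":-0.04,"wx":0,"wy":0,"wz":0},
    {"x":0.001,"y":0,"z":-0.05,"wx":0,"wy":0,"wz":0},
    {"x":0.001,"y":0,"z":-0.06,"wx":0,"wy":0,"wz":0},
    {"x":0.001,"y":0,"z":-0.07,"wx":0,"wy":0,"wz":0},
    {"x":0.001,"y":0,"z":-0.08,"wx":0,"wy":0,"wz":0},
    {"x":0.001,"y":0,"z":-0.09,"wx":0,"wy":0,"wz":0},
    {"x":0.001,"y":0,"z":-0.1,"wx":0,"wy":0,"wz":0},
    {"x":0.001,"y":0,"z":-0.11,"wx":0,"wy":0,"wz":0}
  ]
}}

```text
clock: 7.0
position: [0.5658, 0.137, 0.0591]
tool_rot: [1.063, 1.567, -0.079]
force: [3.5, -3.6, 7.0]
grip_width: -0.0001
```

```bash
python3 - <<'E'
from h import *
s=bot.observe();print((s["position"][:2]-B)@D,"f along",np.dot(s["force"][:2],D),s["force"],s["position"])
n="side";im,d=bot.grab_frame(n);P=cloud(n,np.ones(d.shape,bool),d,bot.get_calibration(n));q=P[:,:2]-B;a=q@D;b=q@np.array([-D[1],D[0]])
for z in(.08,.062,.046):
  k=(abs(b)<.027)&(P[:,2]>z)&(P[:,2]<(.104 if z>.07 else z+.008))&(a>0.02)&(a<.16);print(z,k.sum(),np.histogram(a[k],np.arange(.02,.161,.005))[0])
cv2.imwrite("pics/push.png",cv2.resize(im[120:300,180:340],None,fx=3,fy=3,interpolation=2)[:,:,::-1])
E
```

```text
0.07790971190487128 f along -4.691235948530775 [ 3.47324789 -3.56935843  7.0348052 ] [0.565847  0.1369662 0.0590781]
0.08 92 [ 0  0  0  0  0  0  0  0  0 45 28  4  3  0 11  0  1  0  0  0  0  0  0  0
  0  0  0  0]
0.062 133 [40 30 26  1  0  1  0  0  1 11  6  0  1  5 11  0  0  0  0  0  0  0  0  0
  0  0  0  0]
0.046 60 [ 3  0  0  0  0  2  2  0  1  2  1  5  2  0  2  0  0  0  0 10  8  6 11  5
  0  0  0  0]
```

View pics/push.png

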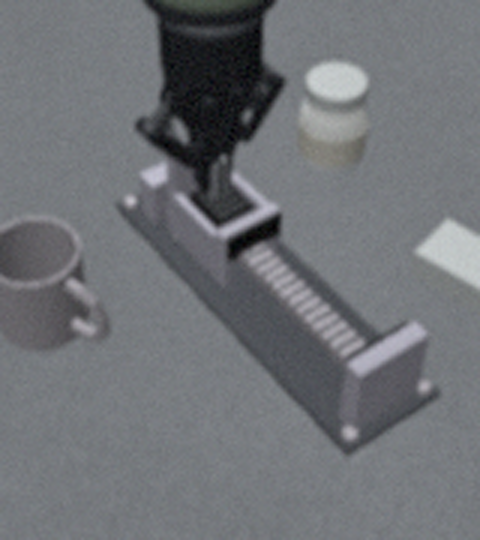

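The jaw slides at about 5 N and the button is down by about 7 mm. The picture shows the fingers in the button well at (225,195) and the end stop just behind at (155,185). About 14 mm is left, so I'll slow down.

Request:
{"name": "servo_tool", "arguments": {
  "targets": [
    {"x":0,"y":0,"z":-0.006,"wx":0,"wy":0,"wz":0},
    {"x":0,"y":0,"z":-0.011,"wx":0,"wy":0,"wz":0},
    {"x":0,"y":0,"z":-0.016,"wx":0,"wy":0,"wz":0},
    {"x":0,"y":0,"z":-0.021,"wx":0,"wy":0,"wz":0},
    {"x":0,"y":0,"z":-0.025,"wx":0,"wy":0,"wz":0},
    {"x":0,"y":0,"z":-0.0275,"wx":0,"wy":0,"wz":0}
  ]
}}

```text
clock: 7.8
position: [0.5614, 0.1468, 0.0592]
tool_rot: [0.993, 1.566, -0.148]
force: [2.3, -4.4, 5.7]
grip_width: -0.0002
```

Request:
{"name": "servo_tool", "arguments": {
  "targets": [
    {"x":0.001,"y":0,"z":-0.0025,"wx":0,"wy":0,"wz":0},
    {"x":0.001,"y":0,"z":-0.005,"wx":0,"wy":0,"wz":0},
    {"x":0.001,"y":0,"z":-0.0075,"wx":0,"wy":0,"wz":0}
  ]
}}

```text
clock: 8.18
position: [0.5609, 0.1479, 0.0591]
tool_rot: [0.792, 1.564, -0.351]
force: [5.7, -11.4, 5.0]
grip_width: -0.0001
```

Request:
{"name": "servo_tool", "arguments": {
  "targets": [
    {"x":0.001,"y":0,"z":-0.005,"wx":0,"wy":0,"wz":0},
    {"x":0.001,"y":0,"z":-0.0065,"wx":0,"wy":0,"wz":0},
    {"x":0.001,"y":0,"z":-0.0065,"wx":0,"wy":0,"wz":0}
  ]
}}

```text
clock: 8.55
position: [0.561, 0.1479, 0.059]
tool_rot: [0.646, 1.562, -0.5]
force: [5.5, -12.7, 7.2]
grip_width: 0.0003
```

```bash
python3 - <<'E'
from h import *
s=bot.observe();print((s["position"][:2]-B)@D,"f along",np.dot(s["force"][:2],D),s["force"],s["position"])
n="side";im,d=bot.grab_frame(n);np.savez("end",d=d);P=cloud(n,np.ones(d.shape,bool),d,bot.get_calibration(n));q=P[:,:2]-B;a=q@D;b=q@np.array([-D[1],D[0]])
k=(abs(b)<.027)&(P[:,2]>.094)&(P[:,2]<.104)&(a>0.07)&(a<.16);print(k.sum(),np.round(np.percentile(a[k],[5,50,95]),4))
k=(abs(b)<.027)&(P[:,2]>.046)&(P[:,2]<.054)&(a>0.10)&(a<.16);print(k.sum(),np.round(np.percentile(a[k],[5,50,95]),4))
cv2.imwrite("pics/end.png",cv2.resize(im[130:260,200:330],None,fx=4,fy=4,interpolation=2)[:,:,::-1])
E
```

```text
0.08988918820493505 f along -13.8828685753127 [  5.53868059 -12.73291075   7.16822483] [0.56098011 0.14791329 0.0590184 ]
32 [0.0773 0.0798 0.0845]
20 [0.1035 0.1289 0.1361]
```

View pics/end.png

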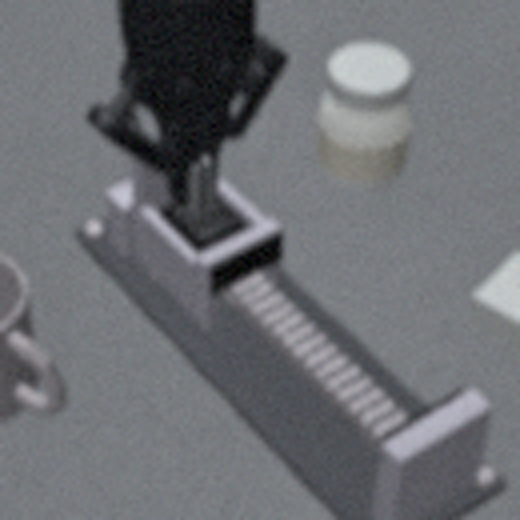

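The jaw is against the end stop: further push commands gave no motion and about 14 N. Now I'll lift straight up.

Request:
{"name": "servo_tool", "arguments": {
  "targets": [
    {"x":0,"y":0,"z":0,"wx":0,"wy":0,"wz":0},
    {"x":-0.01,"y":0,"z":0,"wx":0,"wy":0,"wz":0},
    {"x":-0.025,"y":0,"z":0,"wx":0,"wy":0,"wz":0},
    {"x":-0.04,"y":0,"z":0.003,"wx":0,"wy":0,"wz":0},
    {"x":-0.12,"y":0,"z":0.01,"wx":0,"wy":0,"wz":0},
    {"x":-0.25,"y":0,"z":0.01,"wx":0,"wy":0,"wz":0},
    {"x":-0.4,"y":0,"z":0.01,"wx":0,"wy":0,"wz":0},
    {"x":-0.5,"y":0,"z":0.01,"wx":0,"wy":0,"wz":0},
    {"x":-0.5,"y":0,"z":0.01,"wx":0,"wy":0,"wz":0},
    {"x":-0.5,"y":0,"z":0.01,"wx":0,"wy":0,"wz":0}
  ]
}}

```text
clock: 9.85
position: [0.5606, 0.1452, 0.2586]
tool_rot: [0.598, 1.562, -0.547]
force: [0.6, 0.5, 0.1]
grip_width: -0.0002
```

```bash
python3 - <<'E'
from h import *
s=bot.observe();print(s["clock"],s["position"],s["force"])
ims=[]
for n in("scene","side"):
    im,d=bot.grab_frame(n);c=bot.get_calibration(n);P=cloud(n,np.ones(d.shape,bool),d,c);q=P[:,:2]-B;a=q@D;b=q@np.array([-D[1],D[0]])
    for l,z0,z1,a0,a1 in(("plate",.08,.104,.05,.16),("stop",.046,.053,.112,.16),("button",.05,.075,.057,.09)):
        k=(abs(b)<(.012 if l=="button" else .02))&(P[:,2]>z0)&(P[:,2]<z1)&(a>a0)&(a<a1);print(n,l,k.sum(),np.round(np.percentile(a[k],[3,50,97]),4),"z",np.round(np.median(P[k,2]),4))
    for t in("mug","jar","sample"):
        for r in bot.trace(n,t)[:1]: print(t,np.round(np.percentile(cloud(n,r["mask"],d,c),[2,98],axis=0),3).tolist())
    ims.append(cv2.resize(im[110:270,190:350],None,fx=2.4,fy=2.4,interpolation=2))
cv2.imwrite("pics/fin.png",np.hstack(ims)[:,:,::-1])
E
```

```text
9.85 [0.56061565 0.14516049 0.25862472] [0.63828641 0.498875   0.0563091 ]
scene plate 184 [0.0997 0.1029 0.1114] z 0.0939
scene stop 1 [0.1393 0.1393 0.1393] z 0.05
scene button 100 [0.0576 0.0737 0.0881] z 0.0677
mug [[0.386, 0.03, 0.004], [0.465, 0.115, 0.077]]
jar [[0.67, 0.193, 0.005], [0.721, 0.243, 0.088]]
sample [[0.726, 0.01, 0.001], [0.798, 0.089, 0.031]]
side plate 138 [0.1006 0.1033 0.1131] z 0.0952
side stop 5 [0.1298 0.135  0.1371] z 0.0499
side button 97 [0.0578 0.0735 0.0892] z 0.0665
jar [[0.662, 0.193, 0.004], [0.715, 0.244, 0.087]]
sample [[0.72, 0.012, 0.003], [0.79, 0.086, 0.03]]
```

View pics/fin.png

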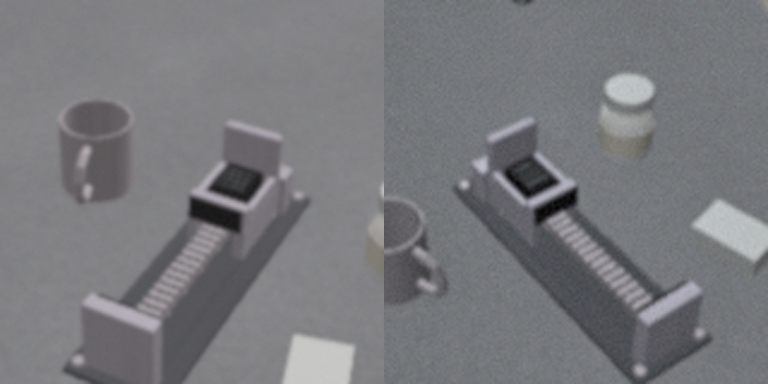

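Both views show the jaw against the end stop with no visible gap, the button up at (237,180) left and (530,175) right, and the other objects standing as before. I'm handing in.

```bash
python3 -c "
from workcell import bot
print(bot.job_done())"
```

```text
the job is handed in; nothing more can be done
None
```

I opened the clamp fully and handed the job in at about 10.5 s on the robot's clock. I pressed the release button with the shut fingertips to about 7 mm of its 8 mm travel (6–7 N). Keeping it down, I pushed the jaw back about 70 mm at roughly 5 N, then slowed for the last stretch. At the end stop the jaw stopped moving and the force levelled at about 14 N. I then lifted straight up and clear.

Last checks:
- **Jaw:** the push plate's rear face measures 112–113 mm along the bar. I had estimated the stop's inner face at about 115 mm, a difference within the camera error. The pictures show no gap, but with the jaw in front the stop's inner edge could not be measured again.
- **Button:** its top is back at 66–68 mm above the bench, so it has sprung up.
- **Robot:** the tool is at 0.26 m height with about zero force, touching nothing.
- **Mug, jar and sample block:** the mug and jar are where they were to within about 2 mm. The block differs by up to 3 mm, which I take to be measuring noise. The side camera's network did not report the mug in the final picture, but the scene camera did, at its old place.

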